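# Test-close a gasket mould at its rated load on the spring scale

## Task

Test whether the two-part aluminium gasket mould closes at its rated load. First set the lower half (the one with the upright dowels) centred on the pan of the spring scale, within about a centimetre, dowels up, and let go of it; then fit the upper half (the one with the handle bar) over both dowels and press it down until it closes flush on the lower half and the pointer on the front of the scale stands at the long mark, without ever pushing the pan down onto its stop. Leave the other things on the bench where they are, and finish while still holding the mould pressed together at that mark: do not let go.

Things in the scene. Friction and masses are not known exactly. Their poses are not given: they have to be found in the camera images.
- scale: Spring scale, grey housing 190 (x) x 160 (y) x 54 mm, fixed. Origin on the bench under its centre; -x is its front, z up. A round steel pan 150 mm across, with engraved rings, sits over the centre, clear above the housing. On the front a white gauge plate has a dark pointer that sinks with the pan past 7 marks 3 mm apart; the 5th from the top is twice as long as the rest.
- pan_top (a point): Centre of the pan's upper face, 82 mm above the bench when empty; it sinks with the pan, which moves only straight up and down.
- scale_pan (a joint): How far the pan has sunk, m: 0 empty, 0.012 with the pointer at the long mark, 0.018 on its lower stop. Damped spring of 1500 N/m: it sinks about 2.6 mm under the lower half and 4.3 mm under both halves; a further push of 12 N (10 to 13, as the weights vary) brings it to the long mark.
- mould_lower: Lower mould half, aluminium block 100 (x) x 60 (y) x 30 mm, 0.4 kg. Origin at the centre of its underside, z up. On top stand two steel dowels, 8 mm thick, 14 mm high, the last 4 mm tapered, at (x, y) = (-36, 0) and (36, 12) mm, round a ring-shaped cavity. Starts dowels up on the bench, turned up to 0.5 rad, left or right of the scale (the upper half on the other side).
- ejector_top (a point): Centre of the lower half's top face, 30 mm above its underside. Four sprung ejector pins (5 mm thick, at +-26, +-21.5 mm) stick up 3 mm from this face: they carry the upper half's own weight, so that it floats 3 mm open on the dowels, and yield fully at 8 N.
- mould_upper: Upper mould half, aluminium plate 100 (x) x 60 (y) x 16 mm, 0.25 kg; centred on top a handle bar 46 (x) x 14 (y) mm, from z = 16 to 44 mm. Origin at the centre of its flat underside, z up. Through holes 9.5 mm wide at (-36, 0) and (36, 12) mm, so it fits one way round; closed, its axes agree with the lower half's. Starts right way up on the bench, turned up to 0.5 rad.
- marker_a: Marker pen with red cap, 135 mm, lying; leave alone.
- marker_b: Marker pen with black cap, 135 mm, lying; leave alone.
- tape_roll: Roll of tan tape lying flat, 96 mm across, 25 mm high; leave alone.
- bench_timer: White bench timer, 62 x 68 x 22 mm; leave alone.
- beaker: Clear beaker, 75 mm across, 94 mm high; leave alone.
Things that resemble listed ones, but are neither listed nor needed, are in the scene too. Leave any blue or turquoise look-alike of the mould_upper alone.

How it is judged:
On the way, in this order (a step that is already met when the one before it is completed fails the run):
1. the lower half stands centred on the pan, dowels up, and is let go (horizontal distance between mould_lower and pan_top below 0.012 m and z of mould_lower in the frame of pan_top between -0.002 and 0.002 m and angle between mould_lower's own z axis and vertical below 0.05 rad and contact force between each of the arm, the fingers and mould_lower below 0.1 N and linear speed of mould_lower below 0.02 m/s), for 0.3 s.
2. the upper half is on both dowels (horizontal distance between mould_upper and mould_lower below 0.003 m and angle between the x axis of mould_upper and the x axis of mould_lower, either way round below 0.06 rad and z of mould_upper in the frame of mould_lower between 0.028 and 0.038 m), for 0.1 s.
At the end, for the whole second after the job is handed in: Lower half upright on the pan, within 14 mm of its centre; upper half on both dowels, level, gap under 1.2 mm, within 2.5 mm sideways; fingers still on it and pressing (over 3 N) so that the pan is sunk 9.5 to 14.5 mm; all at rest, the robot not touching the scale (horizontal distance between mould_lower and pan_top below 0.014 m and z of mould_lower in the frame of pan_top between -0.002 and 0.002 m and angle between mould_lower's own z axis and vertical below 0.05 rad and horizontal distance between mould_upper and mould_lower below 0.0025 m and angle between the x axis of mould_upper and the x axis of mould_lower, either way round below 0.05 rad and angle between the z axis of mould_upper and the z axis of mould_lower, either way round below 0.03 rad and z of mould_upper in the frame of mould_lower between 0.028 and 0.0312 m and value of joint scale_pan between 0.0095 and 0.0145 m and contact force between the fingers and mould_upper above 3 N and contact force between each of the arm, the fingers and scale below 0.5 N and linear speed of mould_upper below 0.02 m/s); the arm keeps its last pose, push and grip.
It fails at once if the pan is pushed onto its lower stop (value of joint scale_pan above 0.0172 m).
It fails at once if another thing on the bench is moved by more than 30 mm (distance of any of marker_a, marker_b, tape_roll, bench_timer, beaker from where it was at the start of the episode above 0.03 m).
It also fails if it takes over 70 s, if anything falls off the work surface, if the arm or the gripper's body presses on something with over 40 N, if the wrist force passes 120 N, or if a joint passes its speed limit or range.

## Robot

A 6-joint arm with a two-finger parallel gripper is mounted at the origin on a cart in front of the work surface, level with it; the furniture and walls round the work are solid. World frame = base frame: x ahead of the robot, y to its left, z up, the work surface at z = 0. Lengths are in m, angles in rad, forces in N, time in s.
With the tool pointing down it reaches from about 0.25 to 0.8 m from the base axis. Payload 8.5 kg.
Tool frame: the origin (TCP) lies at the very end of the fingers, on their centre line; the grasp point (between the pads) lies 19 mm behind it; z points along the fingers, y is the line along which they close (so a half turn about z gives the same grasp; the last joint's range is limited). The gripper opens to 85 mm and grips with 20 to 120 N. Pads are 22 mm wide; open, the fingers measure 114 mm over their backs; the gripper's body (76 mm by 85 mm) begins 54 mm behind the grasp point. The pads swing forward as they close: fully open they stand 13 mm farther back than shut.
Start: joints at [0, 0.238, -0.013, 1.319, 0, 1.571], TCP at [0.525, -0, 0.231] pointing down, gripper open.
Joint ranges: [-2.66, 2.66], [-1.03, 1.9], [-1.14, 1.46], [-1.82, 2.27], [-1.45, 1.34], [-3.14, 3.14]. Speed limits (rad/s): [2.22, 2.22, 2.79, 3.14, 3.14, 3.14].

## Interface

Orientations are given as a unit quaternion [w, x, y, z].
In Python, from workcell import manip, eyes gives the robot as it stands.
- The arm moves only by the shell command python3 -m inch 'ROWS' [FORCE]. ROWS is a JSON object of lists of equal length, an entry for each row: "delta_pos": the shift along the tool's x, y, z in units of 30 mm (1.0 is 30 mm), a list of three; "turn": the turn about the tool's z in units of 5 degrees (1.0 is 5 degrees); "grip": the closure, from -1 (fully open) to 1 (shut). In form: {"delta_pos": [[tx, ty, tz], ...], "turn": [turn, ...], "grip": [grip, ...]}. A call has 1 to 20 rows; each row shifts and turns the commanded pose from where the row before left it, along the tool's axes as they then stand; what a row does not reach is not made up. A row lasts 1/10 s, in which the tool goes at most 50 mm and 8.59 degrees, less where a joint would pass 70% of its speed; a pose out of reach is approached as far as the arm can. A call is refused whole if a number of a shift passes 1 or a number of a turn 1, either way. A call with a gripper value outside its range is refused whole. The fingers move at their own pace and stop on an object; FORCE is the grip in N (left out, the last holds). Time passes only in rows, so rows that do not move let the fingers close. It gives the time, the measured TCP pose, the force, the opening and the grip force at its end, in the units of the state.
- manip.read_state(): the state, without advancing time (a new reading comes with each control period).
- eyes.capture(name): name is "scene" or "side" or "wrist"; returns the picture (384x512x3 uint8, red, green, blue); there is no depth.
- eyes.calibration(name): a dict with "K" (3x3 intrinsics, pixels), "world_to_cam" (4x4, takes a point from world to camera coordinates). Camera axes: x right, y down, z forward; pixel columns grow to the right and rows downward; lengths in m; the calibration is good to about 2 mm. A picture is of the moment at which its call begins: read the wrist's pose just before it. calibration takes no time and is no camera call; for the wrist camera it gives the pose at the moment of the call.
- manip.close_job(): hands the job in; it is judged then, once.
The state is a dict: "t": time; "qpos": joint angles; "qvel": joint speeds; "tau": joint torques, N m; "tool_pos": TCP position; "ee_rot": TCP orientation; "wrist_force": force on the tool from outside, world axes, zero at the start; "wrist_torque": the same for the moment, N m; "finger_gap": finger opening in m; "grasp_force": force on a finger pad.
Only numpy, scipy, OpenCV 4.12 (cv2) and the standard library are available. Lean on these libraries where they do the work, as an engineer would, in place of code of your own. Each camera call takes 0.05 s, during which the arm holds its last target. There are 200 camera calls.

## Working session

There is one attempt and no reset: what is moved stays moved. The work goes in short steps, Python scripts to look and compute and a shell command to move; the robot and the scene stay as the last step left them, time stands still between calls to the robot, and variables do not carry over. Pictures are saved under pics/ and viewed, at most 10 in all, crops included, and the job is handed in when it is done.

```bash
mkdir -p pics; ls; python3 - <<'E'
from workcell import manip, eyes
import cv2,numpy as np
a=eyes.capture("scene");b=eyes.capture("side")
cv2.imwrite("pics/scene.png",a[:,:,::-1]);cv2.imwrite("pics/side.png",b[:,:,::-1])
cv2.imwrite("pics/s1.png",cv2.resize(a[:,:,::-1],(800,600),interpolation=cv2.INTER_CUBIC))
cv2.imwrite("pics/s2.png",cv2.resize(b[:,:,::-1],(800,600),interpolation=cv2.INTER_CUBIC))
for n in("scene","side","wrist"):
  c=eyes.calibration(n);print(n,np.round(c["K"],1).tolist(),np.round(c["world_to_cam"],3).tolist())
s=manip.read_state();print({k:np.round(v,4).tolist() for k,v in s.items()})
E
```

```text
pics
scene [[399.1, 0.0, 257.0], [0.0, 399.1, 193.3], [0.0, 0.0, 1.0]] [[0.898, -0.439, -0.01, -0.449], [-0.388, -0.784, -0.485, 0.224], [0.205, 0.439, -0.875, 1.226], [0.0, 0.0, 0.0, 1.0]]
side [[414.9, 0.0, 256.4], [0.0, 414.9, 185.6], [0.0, 0.0, 1.0]] [[0.999, 0.035, 0.001, -0.512], [0.024, -0.668, -0.744, 0.022], [-0.025, 0.743, -0.668, 1.431], [0.0, 0.0, 0.0, 1.0]]
wrist [[319.7, 0.0, 248.9], [0.0, 319.7, 191.7], [0.0, 0.0, 1.0]] [[1.0, 0.001, -0.001, -0.524], [0.001, -0.952, 0.305, -0.04], [-0.001, -0.305, -0.952, 0.379], [0.0, 0.0, 0.0, 1.0]]
{'t': 0.1, 'qpos': [-0.0, 0.2387, -0.0142, 1.3192, -0.0, 1.5708], 'qvel': [0.0005, -0.002, 0.003, -0.0009, 0.0002, 0.0009], 'tau': [-0.0019, -53.9727, 34.6997, 0.0134, -0.0001, -0.0], 'tool_pos': [0.5246, -0.0, 0.2307], 'ee_rot': [-0.0005, 0.7071, 0.7071, -0.0005], 'wrist_force': [0.0738, -0.6907, -1.2274], 'wrist_torque': [-0.0557, -0.0102, 0.0317], 'grasp_force': 0.0, 'finger_gap': 0.0851}
```

View pics/s1.png

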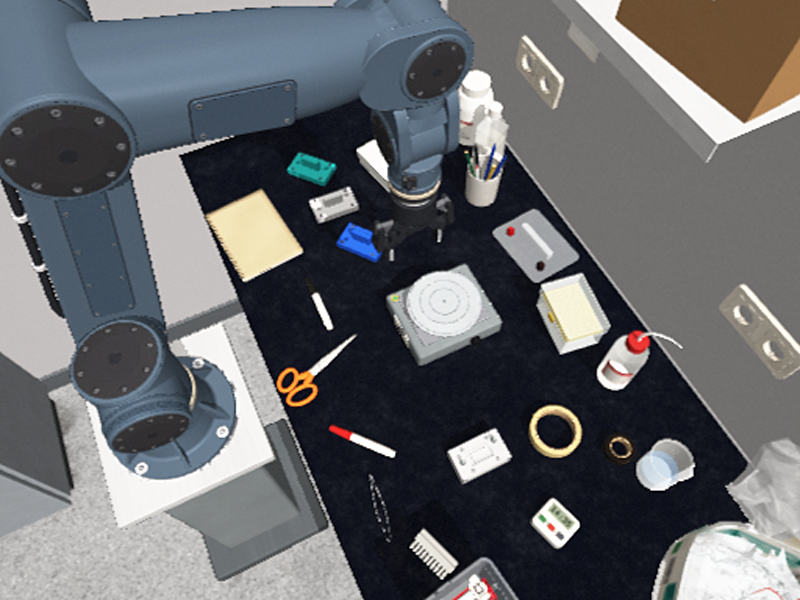

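View pics/s2.png

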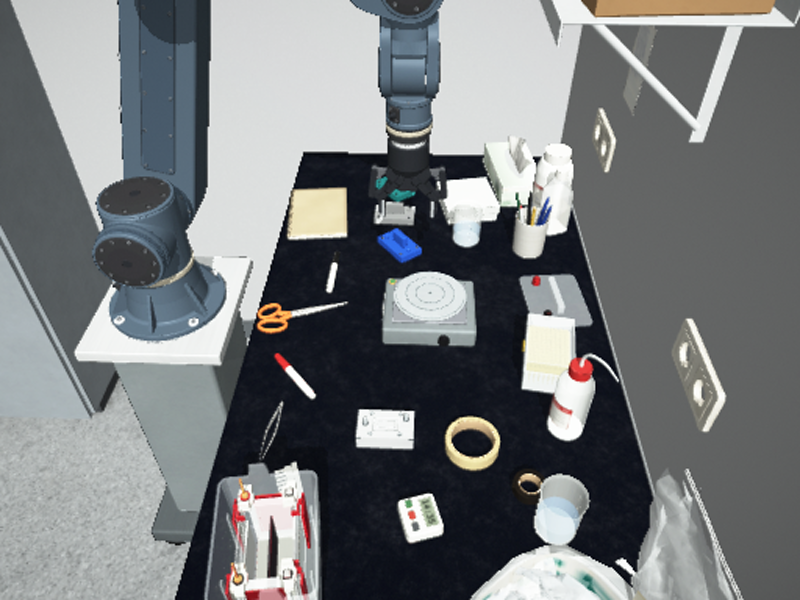

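The scene view shows the lower half, pale with dowels, near (480,455), the pan at (444,301), and the grey upper half at (333,204) between the blue and turquoise look-alikes. The side view shows the same things at (386,427), (430,293) and (395,212).

```bash
cat > h.py <<'E'
import numpy as np, cv2, pickle
from workcell import manip, eyes
def P(c): return np.array(c["K"])@np.array(c["world_to_cam"])[:3]
def tri(obs):
    "obs: list of (P, pixel)"
    A=[]
    for p,(u,v) in obs: A+= [u*p[2]-p[0], v*p[2]-p[1]]
    A=np.array(A); return np.linalg.lstsq(A[:,:3],-A[:,3],rcond=None)[0]
def onz(p,uv,z):
    u,v=uv; A=np.array([u*p[2]-p[0], v*p[2]-p[1]])
    return np.linalg.solve(A[:,:2],-A[:,3]-A[:,2]*z)
def proj(p,X):
    q=p@np.r_[X,1]; return q[:2]/q[2]
def snap(name,tag):
    c=eyes.calibration(name); im=eyes.capture(name)[:,:,::-1].copy()
    cv2.imwrite(f"pics/{tag}.png",im); pickle.dump(P(c),open(f"pics/{tag}.pkl","wb")); return im,P(c)
def load(tag): return cv2.imread(f"pics/{tag}.png"),pickle.load(open(f"pics/{tag}.pkl","rb"))
def st():
    s=manip.read_state(); return {k:np.round(s[k],4).tolist() for k in("t","tool_pos","ee_rot","wrist_force","finger_gap","grasp_force")}
E
python3 - <<'E'
from h import *
ps,pd=P(eyes.calibration("scene")),P(eyes.calibration("side"))
for n,a,b in(("pan",(444,301),(430,293)),("lower",(480,453),(386,427)),("upper",(334,201),(396,209)),("blue",(362,238),(400,241))):
  a=np.array(a)/1.5625;b=np.array(b)/1.5625
  X=tri([(ps,a),(pd,b)]);print(n,X.round(4),(proj(ps,X)-a).round(1))
E
```

```text
pan [ 0.5735 -0.0458  0.0807] [ 0.1 -0.1]
lower [ 0.4988 -0.3345  0.0179] [-0.3  0.5]
upper [0.4875 0.3291 0.0253] [ 0.3 -0.4]
blue [0.5033 0.21   0.0162] [-0.  0.]
```

```bash
python3 -c "
from h import *
snap('wrist','w0')"
python3 -m inch '{"delta_pos":[[-1,0.5,0],[-1,0.5,0],[0,0,0],[0,0,0]],"turn":[0,0,0,0],"grip":[-1,-1,-1,-1]}'
python3 -c "
from h import *
snap('wrist','w1');print(st())"
python3 -m inch '{"delta_pos":[[-1,-0.5,0],[-1,-0.5,0],[-1,-0.5,0],[-1,-0.3,0],[-1,0,0],[-1,0,0],[-1,0,0],[0,0,0],[0,0,0],[0,0,0]],"turn":[0,0,0,0,0,0,0,0,0,0],"grip":[-1,-1,-1,-1,-1,-1,-1,-1,-1,-1]}'
python3 -c "
from h import *
snap('wrist','w2');print(st())"
python3 -m inch '{"delta_pos":[[-1,1,0],[-1,1,0],[0,0,0],[0,0,0],[0,0,0]],"turn":[0,0,0,0,0],"grip":[-1,-1,-1,-1,-1]}'
python3 -c "
from h import *
snap('wrist','w3');print(st())
m=np.vstack([np.hstack([load('w0')[0],load('w1')[0]]),np.hstack([load('w2')[0],load('w3')[0]])])
cv2.imwrite('pics/m1.png',cv2.resize(m,(800,600),interpolation=cv2.INTER_AREA))"
```

```text
t: 0.55
tool_pos: [0.5548, -0.0605, 0.2307]
ee_rot: [-0.001, 0.708, 0.707, -0.0]
wrist_force: [-0.1, -0.8, 0.2]
finger_gap: 0.0853
grasp_force: 0.0
{'t': 0.6, 'tool_pos': [0.5546, -0.0599, 0.2309], 'ee_rot': [-0.0005, 0.7073, 0.7069, -0.0003], 'wrist_force': [0.0807, -0.6256, -0.0166], 'finger_gap': 0.0856, 'grasp_force': 0.0}
t: 1.6
tool_pos: [0.5009, -0.2687, 0.2313]
ee_rot: [-0.0, 0.707, 0.707, 0.0]
wrist_force: [-0.5, -0.0, -0.2]
finger_gap: 0.0852
grasp_force: 0.0
{'t': 1.65, 'tool_pos': [0.5009, -0.2687, 0.2314], 'ee_rot': [-0.0002, 0.7066, 0.7076, 0.0], 'wrist_force': [-1.1701, -0.8679, 0.0834], 'finger_gap': 0.0858, 'grasp_force': 0.0}
t: 2.15
tool_pos: [0.5606, -0.3288, 0.2314]
ee_rot: [-0.0, 0.707, 0.707, -0.0]
wrist_force: [0.2, -0.3, 0.0]
finger_gap: 0.0854
grasp_force: 0.0
{'t': 2.2, 'tool_pos': [0.5605, -0.3288, 0.2318], 'ee_rot': [-0.0001, 0.7068, 0.7074, 0.0], 'wrist_force': [-0.6789, 0.1948, 0.286], 'finger_gap': 0.0851, 'grasp_force': 0.0}
```

View pics/m1.png

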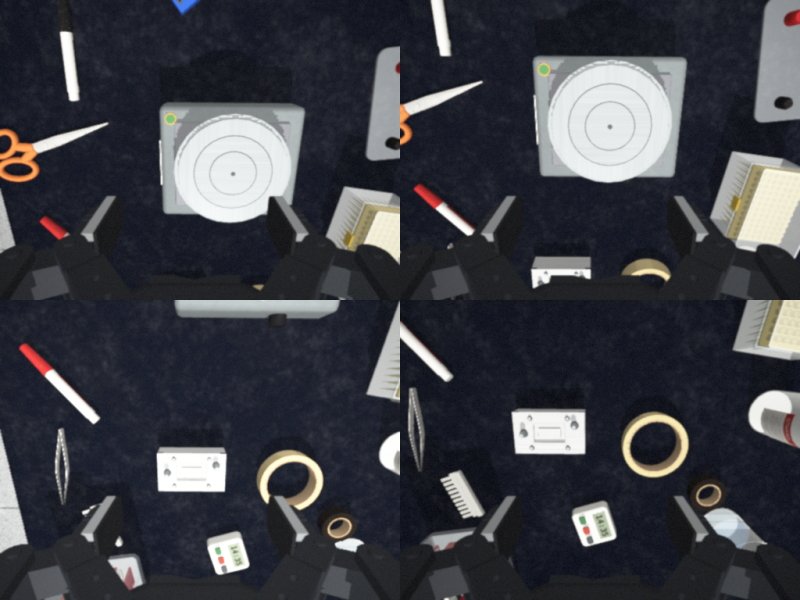

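The wrist mosaic shows the pan dot at (233,173) and (610,127) in the upper views. The lower half, almost unturned, is at (191,470) and (549,432), with one dowel mid-left and the other upper right. I'll zoom in on the block.

```bash
python3 - <<'E'
from h import *
def dot(tag,uv,r=7):
    g=cv2.cvtColor(load(tag)[0],6).astype(float);x,y=map(int,uv);c=g[y-r:y+r+1,x-r:x+r+1]
    w=np.clip(np.median(c)-25-c,0,None);yy,xx=np.mgrid[-r:r+1,-r:r+1]
    return np.array([x+(w*xx).sum()/w.sum(),y+(w*yy).sum()/w.sum()])
a=dot('w0',(233*1.28,173*1.28));b=dot('w1',(210*1.28,127*1.28))
X=tri([(load('w0')[1],a),(load('w1')[1],b)]);print(a,b,'pan',X,proj(load('w0')[1],X)-a)
i2=load('w2')[0][180:260,190:300];i3=load('w3')[0][130:210,132:242]
m=np.hstack([cv2.resize(i,None,fx=3.6,fy=3.6,interpolation=cv2.INTER_CUBIC) for i in(i2,i3)])
cv2.imwrite('pics/m2.png',m);print(m.shape)
E
```

```text
[297.85867896 222.16666667] [268.31323804 161.85643257] pan [ 0.57243861 -0.04622258  0.08272634] [-0.02521473  0.01237366]
(288, 792, 3)
```

View pics/m2.png

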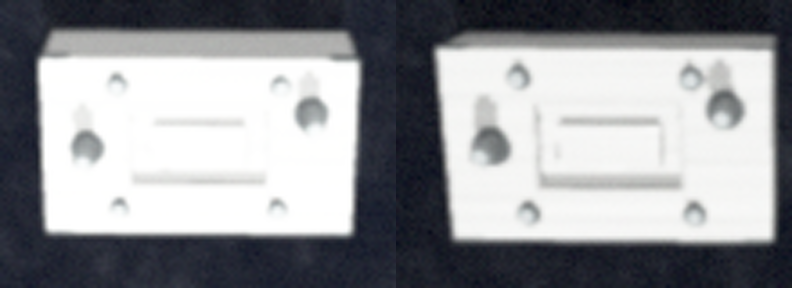

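```bash
python3 - <<'E'
from h import *
L=[(38,57),(360,57),(354,235),(46,235),(117,84),(280,85),(277,207),(119,206)]
R=[(435,47),(777,50),(775,242),(454,241),(518,76),(690,77),(694,213),(529,212)]
p2,p3=load('w2')[1],load('w3')[1];Q=[]
for l,r in zip(L,R):
  a=(np.array(l)-1.3)/3.6+[190,180];b=(np.array(r)-[397.3,1.3])/3.6+[132,130]
  X=tri([(p2,a),(p3,b)]);Q.append(X);print(X.round(4),(proj(p2,X)-a).round(1))
Q=np.array(Q)
for s in(slice(0,4),slice(4,8)):
  q=Q[s];d=q[1]+q[2]-q[0]-q[3];print('centre',q.mean(0).round(4),'yaw',np.arctan2(d[1],d[0]).round(4))
E
```

```text
[ 0.4452 -0.3058  0.0282] [-0.  0.]
[ 0.5478 -0.3074  0.0228] [-0.  0.]
[ 0.547  -0.366   0.0323] [-0.1  0.1]
[ 0.4458 -0.3667  0.0306] [ 0.1 -0.2]
[ 0.4702 -0.3141  0.0305] [-0.1  0.1]
[ 0.5218 -0.3143  0.0302] [-0.  0.]
[ 0.5217 -0.3574  0.0292] [-0.1  0.1]
[ 0.4697 -0.3576  0.0281] [-0.  0.]
centre [ 0.4965 -0.3365  0.0285] yaw -0.0039
centre [ 0.4958 -0.3359  0.0295] yaw -0.0009
```

```bash
python3 -m inch '{"delta_pos":[[-0.24,-1,0],[0,-1,0],[0,-0.15,0],[0,0,0],[0,0,0],[0,0,0],[0,0,0],[0,0,0],[0,0,0],[0,0,0],[0,0,0],[0,0,0],[0,0,0],[0,0,0],[0,0,0],[0,0,0],[0,0,0],[0,0,0],[0,0,0],[0,0,0]],"turn":[-1,-1,-1,-1,-1,-1,-1,-1,-1,-1,-1,-1,-1,-1,-1,-1,-1,-1,0,0],"grip":[-1,-1,-1,-1,-1,-1,-1,-1,-1,-1,-1,-1,-1,-1,-1,-1,-1,-1,-1,-1]}'
python3 -c "
from h import *
print(st(),np.round(manip.read_state()['qpos'],3))"
```

```text
t: 4.2
tool_pos: [0.4964, -0.34, 0.2319]
ee_rot: [0.0, 0.001, 1.0, -0.0]
wrist_force: [-0.1, 0.3, 0.6]
finger_gap: 0.0855
grasp_force: 0.0
{'t': 4.2, 'tool_pos': [0.4964, -0.34, 0.2319], 'ee_rot': [0.0003, 0.001, 1.0, -0.0002], 'wrist_force': [-0.0691, 0.2569, 0.584], 'finger_gap': 0.0855, 'grasp_force': 0.0} [-0.601  0.371  0.18   1.378 -0.    -0.599]
```

```bash
python3 -m inch '{"delta_pos":[[0,0.13,1],[0,0,1],[0,0,1],[0,0,1],[0,0,1],[0,0,1],[0,0,0.8],[0,0,0.5],[0,0,0.35],[0,0,0],[0,0,0],[0,0,0],[0,0,0],[0,0,0],[0,0,0],[0,0,0],[0,0,0],[0,0,0]],"turn":[0,0,0,0,0,0,0,0,0,0,0,0,0,0,0,0,0,0],"grip":[-1,-1,-1,-1,-1,-1,-1,-1,-1,-1,-1,-1,1,1,1,1,1,1]}' 40
```

```text
t: 6.0
tool_pos: [0.497, -0.3368, 0.0027]
ee_rot: [0.001, 0.0, 1.0, -0.0]
wrist_force: [-0.7, 0.6, 5.7]
finger_gap: 0.0592
grasp_force: 44.1
```

```bash
python3 -m inch '{"delta_pos":[[0,0,-0.5],[0,0,-1],[0,0,-1],[0,0,-1],[0,0,-1],[0,0,-0.6],[-0.3,1,0],[-0.3,1,0],[-0.3,1,0],[-0.3,1,0],[-0.3,1,0],[-0.3,1,0],[-0.3,1,0],[-0.3,1,0],[-0.13,0.9,0],[0,0.6,0],[0,0.2,0],[0,0,0],[0,0,0],[0,0,0]],"turn":[0,0,0,0,0,0,0,0,0,0,0,0,0,0,0,0,0,0,0,0],"grip":[1,1,1,1,1,1,1,1,1,1,1,1,1,1,1,1,1,1,1,1]}'
python3 -c "
from h import *
snap('scene','a0');snap('side','a1');print(st())
m=np.hstack([load('a0')[0][130:260,220:350],load('a1')[0][110:240,210:340]])
cv2.imwrite('pics/m3.png',cv2.resize(m,(800,400),interpolation=cv2.INTER_CUBIC))"
```

```text
t: 8.0
tool_pos: [0.5724, -0.0466, 0.1547]
ee_rot: [-0.0, 0.001, 1.0, -0.0]
wrist_force: [-0.1, -0.3, -3.9]
finger_gap: 0.0589
grasp_force: 45.3
{'t': 8.1, 'tool_pos': [0.5725, -0.0466, 0.1548], 'ee_rot': [-0.0, 0.0006, 1.0, -0.0001], 'wrist_force': [0.5834, -0.3017, -4.4839], 'finger_gap': 0.0592, 'grasp_force': 45.3445}
```

View pics/m3.png

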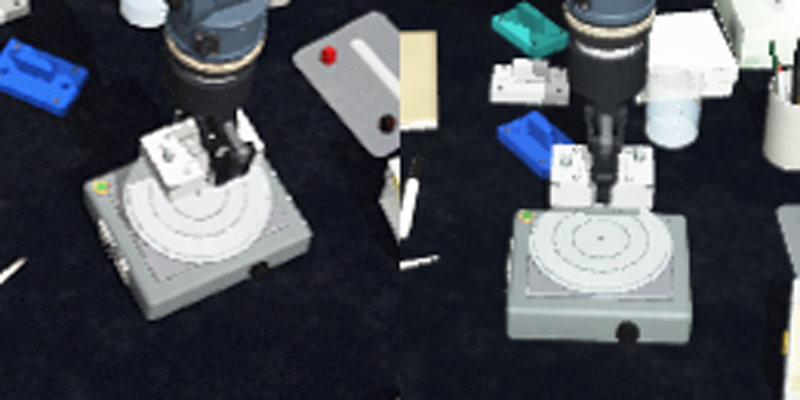

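The block is held level and square, with its underside over the pan in both views. Lowering it now.

```bash
python3 -m inch '{"delta_pos":[[0,0,0.8],[0,0,0.7],[0,0,0.5],[0,0,0.2],[0,0,0.1],[0,0,0.06],[0,0,0],[0,0,0],[0,0,0]],"turn":[0,0,0,0,0,0,0,0,0],"grip":[1,1,1,1,1,1,1,1,1]}'
```

```text
t: 9.0
tool_pos: [0.5729, -0.0457, 0.0845]
ee_rot: [0.0, -0.0, 1.0, -0.0]
wrist_force: [-0.0, -0.6, -3.8]
finger_gap: 0.059
grasp_force: 45.4
```

```bash
python3 -m inch '{"delta_pos":[[0,0,0.04],[0,0,0.04],[0,0,0],[0,0,0],[0,0,0]],"turn":[0,0,0,0,0],"grip":[1,1,1,1,1]}'
```

```text
t: 9.5
tool_pos: [0.5729, -0.0457, 0.0818]
ee_rot: [0.0, -0.0, 1.0, -0.0]
wrist_force: [0.4, -0.1, 0.4]
finger_gap: 0.0592
grasp_force: 45.9
```

```bash
python3 -m inch '{"delta_pos":[[0,0,0],[0,0,0],[0,0,0],[0,0,0],[0,0,0],[0,0,0],[0,0,-0.3],[0,0,-0.7],[0,0,-1],[0,0,-1],[0,0,-1],[0,0,-1],[0,0,-0.3],[0,0,0],[0,0,0]],"turn":[0,0,0,0,0,0,0,0,0,0,0,0,0,0,0],"grip":[-1,-1,-1,-1,-1,-1,-1,-1,-1,-1,-1,-1,-1,-1,-1]}'
python3 -c "
from h import *
snap('wrist','b0');snap('scene','b1');snap('side','b2');print(st())"
python3 -m inch '{"delta_pos":[[1,0.5,0],[1,0.5,0],[0,0,0],[0,0,0],[0,0,0]],"turn":[0,0,0,0,0],"grip":[-1,-1,-1,-1,-1]}'
python3 -c "
from h import *
snap('wrist','b3');print(st())
P0=[0.5724,-0.0462,0.108]
for t in('b0','b3'): print(proj(load(t)[1],P0))"
```

```text
t: 11.0
tool_pos: [0.5722, -0.0457, 0.2398]
ee_rot: [-0.001, -0.0, 1.0, 0.0]
wrist_force: [-0.2, -0.4, -0.9]
finger_gap: 0.0855
grasp_force: 0.0
{'t': 11.15, 'tool_pos': [0.5719, -0.0456, 0.2392], 'ee_rot': [-0.0012, 0.0, 1.0, 0.0001], 'wrist_force': [-0.1514, 0.2799, 0.4264], 'finger_gap': 0.0853, 'grasp_force': 0.0}
t: 11.65
tool_pos: [0.5131, -0.0159, 0.2403]
ee_rot: [-0.0, 0.0, 1.0, -0.0]
wrist_force: [-0.1, -0.3, 0.2]
finger_gap: 0.0856
grasp_force: 0.0
{'t': 11.7, 'tool_pos': [0.5132, -0.016, 0.2402], 'ee_rot': [-0.0001, 0.0001, 1.0, -0.0001], 'wrist_force': [0.023, -0.355, 0.077], 'finger_gap': 0.0856, 'grasp_force': 0.0}
[248.20433969 181.96398819]
[216.82012127 241.5034373 ]
```

```bash
python3 -m inch '{"delta_pos":[[0.3,1,0],[0.3,1,0],[0.3,1,0],[0.3,1,0],[0.3,1,0],[0.2,1,0],[0,1,0],[0,1,0],[0,1,0],[0,1,0],[0,0,0],[0,0,0],[0,0,0]],"turn":[0,0,0,0,0,0,0,0,0,0,0,0,0],"grip":[-1,-1,-1,-1,-1,-1,-1,-1,-1,-1,-1,-1,-1]}'
python3 -c "
from h import *
snap('wrist','c0');print(st())"
python3 -m inch '{"delta_pos":[[-0.5,1,0],[-0.5,1,0],[0,0,0],[0,0,0],[0,0,0]],"turn":[0,0,0,0,0],"grip":[-1,-1,-1,-1,-1]}'
python3 -c "
from h import *
snap('wrist','c1');print(st())
for t in('c0','c1'): print(proj(load(t)[1],[0.4875,0.3291,0.0253]))
i=[]
for t,X in(('b0',[.5724,-.0462,.108]),('b3',[.5724,-.0462,.108]),('c0',[0.4875,0.3291,0.03]),('c1',[0.4875,0.3291,0.03])):
  im,p=load(t);u,v=proj(p,X).astype(int);u=np.clip(u,66,512-67);v=np.clip(v,50,384-51);print(t,u-66,v-50)
  i.append(cv2.resize(im[v-50:v+50,u-66:u+67],(400,300),interpolation=cv2.INTER_CUBIC))
cv2.imwrite('pics/m4.png',np.vstack([np.hstack(i[:2]),np.hstack(i[2:])]))"
```

```text
t: 13.0
tool_pos: [0.4618, 0.2836, 0.2403]
ee_rot: [-0.0, 0.0, 1.0, -0.0]
wrist_force: [-0.5, 0.4, 0.3]
finger_gap: 0.0853
grasp_force: 0.0
{'t': 13.05, 'tool_pos': [0.4618, 0.2835, 0.2404], 'ee_rot': [-0.0002, 0.0005, 1.0, -0.0002], 'wrist_force': [0.4073, -0.0628, -0.1421], 'finger_gap': 0.0851, 'grasp_force': 0.0}
t: 13.55
tool_pos: [0.4914, 0.3431, 0.2406]
ee_rot: [-0.0, 0.0, 1.0, -0.0]
wrist_force: [0.4, -0.2, -0.1]
finger_gap: 0.0855
grasp_force: 0.0
{'t': 13.6, 'tool_pos': [0.4913, 0.3432, 0.2408], 'ee_rot': [-0.0001, 0.0005, 1.0, -0.0001], 'wrist_force': [0.0747, 0.4965, 0.295], 'finger_gap': 0.0854, 'grasp_force': 0.0}
[287.88791407 183.18432706]
[236.41755737 158.0539788 ]
b0 182 131
b3 150 191
c0 222 134
c1 170 108
```

View pics/m4.png

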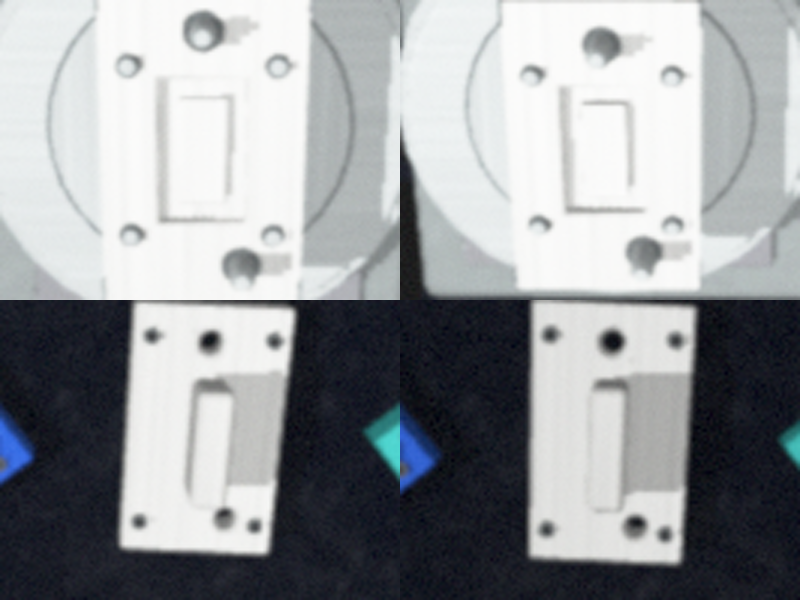

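Upper crops: the lower half sits on the pan with its ejector pins at (128,65), (278,66), (131,235), (273,235). Lower crops: the upper half's through holes are at (210,342) and (224,519), its handle top is near (212,448), and it faces the same way as the lower half.

```bash
python3 - <<'E'
from h import *
O={'b0':(182,131,0,0),'b3':(150,191,400,0),'c0':(222,134,0,300),'c1':(170,108,400,300)}
def px(t,q):
  u,v,x,y=O[t]; return ((q[0]-x+.5)*133/400-.5+u,(q[1]-y+.5)/3-.5+v)
def run(n,a,A,b,B):
  pa,pb=load(a)[1],load(b)[1];Q=[]
  for l,r in zip(A,B):
    l=px(a,l);X=tri([(pa,l),(pb,px(b,r))]);Q.append(X);print(n,X.round(4),np.round(proj(pa,X)-l,1))
  return np.array(Q)
q=run('pin','b0',[(128,65),(278,66),(131,235),(273,235)],'b3',[(531,75),(672,76),(539,224),(673,224)])
d=q[2]+q[3]-q[0]-q[1];print('LOWER',q.mean(0),'yaw',np.arctan2(d[1],d[0]))
q=run('screw','c0',[(152,335),(275,340),(139,521),(254,526)],'c1',[(550,334),(676,340),(547,529),(665,534)])
d=q[2]+q[3]-q[0]-q[1];print('UPPER',q.mean(0),'yaw',np.arctan2(d[1],d[0]))
q=run('hole','c0',[(210,342),(224,519)],'c1',[(612,341),(635,526)])
d=q[1]-q[0];y=np.arctan2(d[1],d[0])-np.arctan2(12,72);print('mid',q.mean(0),'yaw',y,'centre',q.mean(0)[:2]-[-6*np.sin(y),6*np.cos(y)])
q=run('handle','c0',[(197,390),(233,390),(191,506),(226,508)],'c1',[(593,388),(627,388),(589,511),(622,511)])
d=q[2]+q[3]-q[0]-q[1];print('HANDLE',q.mean(0),'yaw',np.arctan2(d[1],d[0]))
E
```

```text
pin [ 0.5454 -0.0669  0.1095] [-0. -0.]
pin [ 0.5457 -0.0239  0.1095] [0. 0.]
pin [ 0.5982 -0.0673  0.1079] [-0.1 -0. ]
pin [ 0.5983 -0.024   0.1076] [-0. -0.]
LOWER [ 0.57190333 -0.0455132   0.10860999] yaw -0.004719713153977694
screw [0.4447 0.3104 0.017 ] [-0.  0.]
screw [0.4468 0.3575 0.0169] [-0.1  0.2]
screw [0.521 0.307 0.016] [ 0. -0.]
screw [0.5231 0.3539 0.016 ] [ 0. -0.]
UPPER [0.48391915 0.332197   0.01646449] yaw -0.045728699043471294
hole [0.4479 0.3333 0.0132] [ 0.1 -0.1]
hole [0.5204 0.3419 0.0145] [ 0.1 -0.2]
mid [0.48415334 0.33757782 0.01385938] yaw -0.047417951957819074 centre [ 0.19975224 -5.65567805]
handle [0.4629 0.3267 0.031 ] [ 0.  -0.1]
handle [0.462  0.3393 0.036 ] [-0.1  0.1]
handle [0.5072 0.3251 0.0375] [-0.2  0.4]
handle [0.5055 0.3375 0.0443] [-0.1  0.3]
HANDLE [0.48440893 0.33214745 0.03717327] yaw -0.03916775497521039
```

```bash
python3 -m inch '{"delta_pos":[[0.24,-0.37,0],[0,0,0],[0,0,1],[0,0,1],[0,0,1],[0,0,1],[0,0,1],[0,0,1],[0,0,0.8],[0,0,0.4],[0,0,0.2],[0,0,0],[0,0,0]],"turn":[0.53,0,0,0,0,0,0,0,0,0,0,0,0],"grip":[-1,-1,-1,-1,-1,-1,-1,-1,-1,-1,-1,-1,-1]}' 80
```

```text
t: 14.9
tool_pos: [0.485, 0.3336, 0.0197]
ee_rot: [0.001, 0.023, 1.0, 0.0]
wrist_force: [0.6, -0.3, 0.1]
finger_gap: 0.0852
grasp_force: 0.0
```

```bash
python3 -m inch '{"delta_pos":[[0,-0.05,0],[0,0,0],[0,0,0],[0,0,0],[0,0,0],[0,0,0],[0,0,0],[0,0,0],[0,0,0],[0,0,0]],"turn":[0,0,0,0,0,0,0,0,0,0],"grip":[1,1,1,1,1,1,1,1,1,1]}'
```

```text
t: 15.9
tool_pos: [0.4843, 0.3318, 0.0189]
ee_rot: [0.0, 0.023, 1.0, 0.0]
wrist_force: [-1.8, -1.7, 5.7]
finger_gap: 0.0124
grasp_force: 79.4
```

```bash
python3 -m inch '{"delta_pos":[[0,0,-0.5],[0,0,-1],[0,0,-1],[0,0,-1],[0,0,-1],[0,0,-1],[-0.3,-1,0],[-0.3,-1,0],[-0.3,-1,0],[-0.3,-1,0],[-0.3,-1,0],[-0.3,-1,0],[-0.3,-1,0],[-0.3,-1,0],[-0.3,-1,0],[-0.22,-1,0],[0,-1,0],[0,-0.8,0],[0,-0.5,0],[0,-0.28,0]],"turn":[0,0,0,-0.48,0,0,0,0,0,0,0,0,0,0,0,0,0,0,0,0],"grip":[1,1,1,1,1,1,1,1,1,1,1,1,1,1,1,1,1,1,1,1]}'
python3 -m inch '{"delta_pos":[[0,0,0],[0,0,0],[0,0,0]],"turn":[0,0,0],"grip":[1,1,1]}'
python3 -c "
from h import *
snap('wrist','d0');snap('scene','d1');snap('side','d2');print(st())
m=load('d0')[0];p=load('d0')[1];print(proj(p,[.5724,-.0462,.11]))
a=cv2.resize(m[80:380,106:406],(600,600),interpolation=cv2.INTER_CUBIC)
b=[cv2.resize(load('d1')[0][140:240,235:302],(200,300)),cv2.resize(load('d2')[0][110:210,242:309],(200,300))]
cv2.imwrite('pics/m5.png',np.hstack([a,np.vstack(b)]))"
```

```text
t: 17.9
tool_pos: [0.57, -0.0471, 0.1832]
ee_rot: [-0.0, 0.003, 1.0, 0.0]
wrist_force: [0.3, -0.4, -1.9]
finger_gap: 0.0125
grasp_force: 78.5
t: 18.2
tool_pos: [0.5703, -0.0451, 0.1836]
ee_rot: [-0.0, 0.002, 1.0, 0.0]
wrist_force: [0.6, 0.3, -2.1]
finger_gap: 0.0126
grasp_force: 78.5
{'t': 18.35, 'tool_pos': [0.5703, -0.0453, 0.1836], 'ee_rot': [-0.0, 0.0016, 1.0, 0.0], 'wrist_force': [-0.3913, -0.3731, -2.4765], 'finger_gap': 0.0122, 'grasp_force': 78.4895}
[247.38415649 206.84867625]
```

View pics/m5.png

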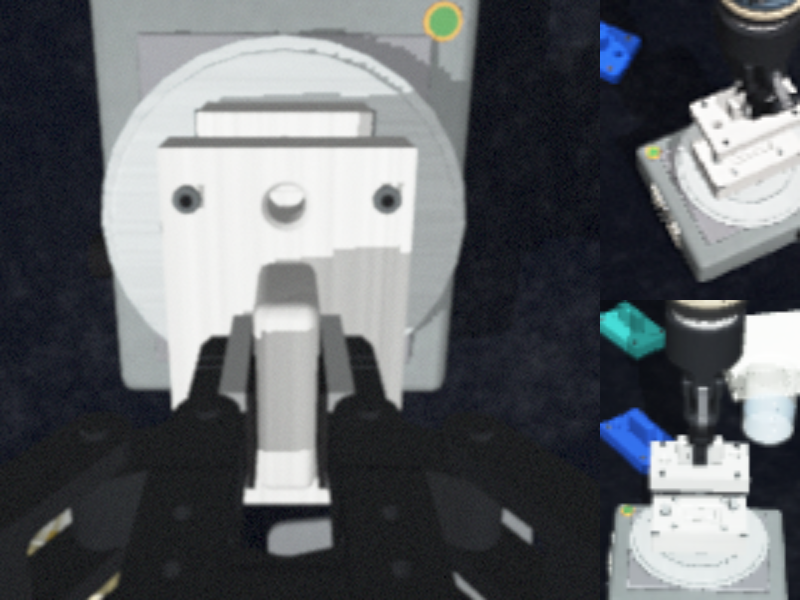

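The held plate is level. Its mid hole shows at (285,203), its screws at (186,199) and (387,199), and the lower half's rear top edge behind it at (195,112) to (374,112).

```bash
python3 - <<'E'
from h import *
p=load('d0')[1]
for n,q,z in(('hole',(285,203),.1807),('scrL',(186,199),.1807),('scrR',(387,199),.1807),('edgeL',(160,147),.1807),('edgeR',(417,147),.1807),('lowL',(195,111),.1094),('lowR',(374,111),.1094)):
  print(n,onz(p,((q[0]+.5)/2-.5+106,(q[1]+.5)/2-.5+80),z).round(4))
print(st())
E
```

```text
hole [ 0.533  -0.0455]
scrL [ 0.532  -0.0687]
scrR [ 0.5321 -0.0214]
edgeL [ 0.5196 -0.0741]
edgeR [ 0.5197 -0.0151]
lowL [ 0.5212 -0.0757]
lowR [ 0.5213 -0.0155]
{'t': 18.35, 'tool_pos': [0.5703, -0.0453, 0.1836], 'ee_rot': [-0.0, 0.0016, 1.0, 0.0], 'wrist_force': [-0.3913, -0.3731, -2.4765], 'finger_gap': 0.0122, 'grasp_force': 78.4895}
```

```bash
python3 -m inch '{"delta_pos":[[-0.06,-0.013,0],[0,0,0.6],[0,0,0.4],[0,0,0.12],[0,0,0],[0,0,0],[0,0,0]],"turn":[-0.03,0,0,0,0,0,0],"grip":[1,1,1,1,1,1,1]}'
python3 -c "
from h import *
print(st())"
```

```text
t: 19.05
tool_pos: [0.5724, -0.0465, 0.1506]
ee_rot: [0.0, 0.001, 1.0, -0.0]
wrist_force: [0.0, 0.2, -1.6]
finger_gap: 0.0127
grasp_force: 78.5
{'t': 19.05, 'tool_pos': [0.5724, -0.0465, 0.1506], 'ee_rot': [0.0004, 0.0009, 1.0, -0.0], 'wrist_force': [0.0081, 0.1906, -1.5935], 'finger_gap': 0.0127, 'grasp_force': 78.5355}
```

```bash
python3 -m inch '{"delta_pos":[[0,0,0.2],[0,0,0.1],[0,0,0],[0,0,0]],"turn":[0,0,0,0],"grip":[1,1,1,1]}'
python3 -m inch '{"delta_pos":[[0,0,0.05],[0,0,0.05],[0,0,0.05],[0,0,0],[0,0,0],[0,0,0]],"turn":[0,0,0,0,0,0],"grip":[1,1,1,1,1,1]}'
python3 -c "
from h import *
print(st())"
```

```text
t: 19.45
tool_pos: [0.5719, -0.0465, 0.1409]
ee_rot: [-0.0, 0.001, 1.0, 0.0]
wrist_force: [0.6, -0.4, -2.0]
finger_gap: 0.0127
grasp_force: 78.5
t: 20.05
tool_pos: [0.572, -0.0465, 0.1365]
ee_rot: [-0.0, 0.001, 1.0, -0.0]
wrist_force: [0.4, -0.2, -1.2]
finger_gap: 0.0128
grasp_force: 78.4
{'t': 20.05, 'tool_pos': [0.572, -0.0465, 0.1365], 'ee_rot': [-0.0, 0.0009, 1.0, -0.0], 'wrist_force': [0.4291, -0.2183, -1.248], 'finger_gap': 0.0128, 'grasp_force': 78.3641}
```

```bash
python3 -m inch '{"delta_pos":[[0,0,0.06],[0,0,0.06],[0,0,0.06],[0,0,0],[0,0,0],[0,0,0]],"turn":[0,0,0,0,0,0],"grip":[1,1,1,1,1,1]}'
python3 -m inch '{"delta_pos":[[0,0,0.05],[0,0,0.05],[0,0,0.05],[0,0,0],[0,0,0],[0,0,0]],"turn":[0,0,0,0,0,0],"grip":[1,1,1,1,1,1]}'
```

```text
t: 20.65
tool_pos: [0.572, -0.0465, 0.1311]
ee_rot: [-0.0, 0.001, 1.0, 0.0]
wrist_force: [0.1, -0.0, -0.6]
finger_gap: 0.0125
grasp_force: 78.5
t: 21.25
tool_pos: [0.5722, -0.0465, 0.1268]
ee_rot: [0.0, 0.001, 1.0, -0.0]
wrist_force: [0.3, 0.9, 3.2]
finger_gap: 0.0124
grasp_force: 79.2
```

```bash
python3 -m inch '{"delta_pos":[[0,0,0.05],[0,0,0.05],[0,0,0.05],[0,0,0],[0,0,0],[0,0,0]],"turn":[0,0,0,0,0,0],"grip":[1,1,1,1,1,1]}'
python3 -c "
from h import *
print([st()['wrist_force'] for _ in range(2)])"
```

```text
t: 21.85
tool_pos: [0.5722, -0.0465, 0.1224]
ee_rot: [0.0, 0.001, 1.0, -0.0]
wrist_force: [-0.7, -0.2, 7.3]
finger_gap: 0.0129
grasp_force: 79.8
[[-0.6665, -0.1705, 7.3304], [-0.6665, -0.1705, 7.3304]]
```

```bash
python3 -m inch '{"delta_pos":[[0,0,0.04],[0,0,0.04],[0,0,0.02],[0,0,0],[0,0,0],[0,0,0],[0,0,0]],"turn":[0,0,0,0,0,0,0],"grip":[1,1,1,1,1,1,1]}'
python3 -c "
from h import *
for n in ('scene','side','wrist'): snap(n,'e_'+n); print(st()['wrist_force'],st()['tool_pos'])
p=load('e_scene')[1];u,v=proj(p,[.475,-.046,.04]).astype(int);print(u,v)
a=cv2.resize(load('e_scene')[0][v-55:v+45,u-40:u+60],(600,600),interpolation=cv2.INTER_CUBIC)
b=cv2.resize(load('e_side')[0][150:250,242:309],(200,300),interpolation=cv2.INTER_CUBIC)
b=np.vstack([b,cv2.resize(load('e_wrist')[0][80:300,170:317],(200,300))])
cv2.imwrite('pics/m6.png',np.hstack([a,b]))"
```

```text
t: 22.55
tool_pos: [0.5722, -0.0465, 0.1198]
ee_rot: [0.0, 0.001, 1.0, -0.0]
wrist_force: [-2.6, -1.1, 10.6]
finger_gap: 0.0126
grasp_force: 80.1
[-2.7516, -0.2057, 10.3492] [0.5722, -0.0465, 0.1198]
[-2.7798, 1.3151, 11.6164] [0.5722, -0.0465, 0.1198]
[-3.3445, -0.0614, 11.3215] [0.5722, -0.0465, 0.1198]
256 210
```

View pics/m6.png

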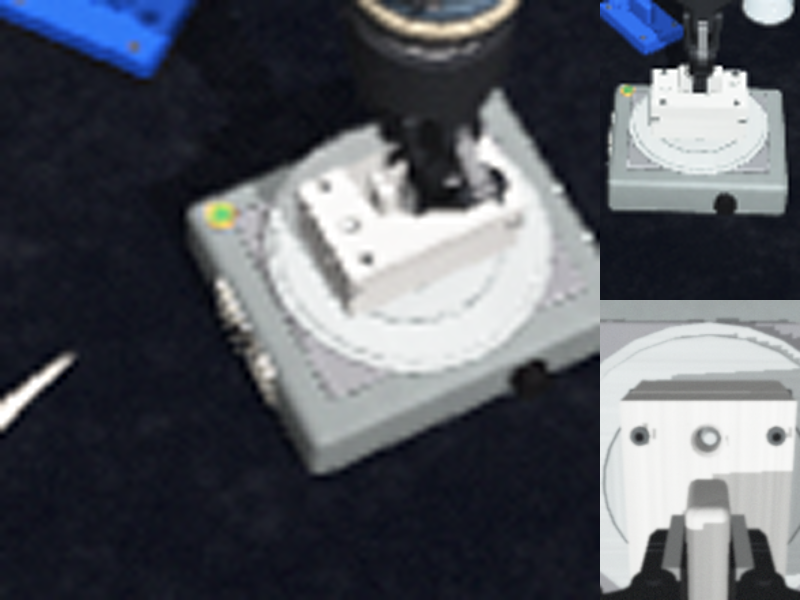

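The plate sits square over the lower half. The mid hole shows the dowel tip inside it at (707,437), and the force now rises at about the pan spring's rate, so the mould is closed. One small trim to relieve the side load and reach the mark.

```bash
python3 -m inch '{"delta_pos":[[0.015,0,0.01],[0,0,0.01],[0,0,0],[0,0,0],[0,0,0],[0,0,0],[0,0,0],[0,0,0]],"turn":[0,0,0,0,0,0,0,0],"grip":[1,1,1,1,1,1,1,1]}'
python3 -c "
from h import *
w=[]
for k in range(6):
  im=eyes.capture('side' if k%2 else 'scene'); s=st(); w.append(s['wrist_force'])
print(np.mean(w,0),s)
snap('side','f1');snap('scene','f0')
from scipy import ndimage
# pan sink: shift of pan ring pattern between empty (scene) and now in the side view, front part of pan
import numpy as np
ps=P(eyes.calibration('side'))
for z in(.082,.070): print(z,proj(ps,[.5724,-.1212,z]),proj(ps,[.5724,-.096,z]))
A=cv2.cvtColor(cv2.imread('pics/side.png'),6);B=cv2.cvtColor(load('f1')[0],6)
u=int(proj(ps,[.5724,-.1212,.08])[0])
for I in(A,B): print(I[195:225,u-4:u+5].mean(1).astype(int).tolist())"
```

```text
t: 23.5
tool_pos: [0.5722, -0.0465, 0.1194]
ee_rot: [0.001, 0.001, 1.0, -0.0]
wrist_force: [-1.4, 1.7, 11.6]
finger_gap: 0.0126
grasp_force: 80.2
[-1.2905   0.542   11.52835] {'t': 23.8, 'tool_pos': [0.5722, -0.0465, 0.1194], 'ee_rot': [0.0009, 0.0009, 1.0, -0.0], 'wrist_force': [-0.8872, 0.2268, 10.897], 'finger_gap': 0.0127, 'grasp_force': 80.1719}
0.082 [274.76302196 203.76088904] [274.77707152 198.0874521 ]
0.07 [274.64220342 206.54020728] [274.65790873 200.86172122]
[229, 231, 220, 212, 232, 234, 234, 236, 222, 229, 186, 194, 181, 177, 177, 186, 208, 190, 162, 157, 155, 153, 151, 150, 148, 122, 47, 25, 24, 22]
[235, 228, 229, 230, 231, 206, 232, 235, 235, 234, 237, 221, 230, 185, 177, 187, 209, 192, 162, 157, 156, 154, 152, 150, 148, 122, 48, 25, 24, 23]
```

```bash
python3 -c "
from workcell import manip
print(manip.close_job())"
```

```text
the job is handed in; nothing more can be done
None
```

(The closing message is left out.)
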